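# Measure the longer bone in the bench caliper

### The arm

A 6-joint arm with a two-finger parallel gripper is mounted at the origin on the work surface. World frame = base frame: x ahead of the robot, y to its left, z up, the work surface at z = 0. Lengths are in m, angles in degrees, forces in N, time in s.
With the tool pointing down it reaches from about 0.375 to 0.9 m from the base axis. Payload 3.1 kg.
Tool frame: the origin (TCP) lies at the very end of the fingers, on their centre line; the grasp point (between the pads) lies bot.grip_point_offset behind it (bot.grip_point_offset is the distance from the TCP to the grasp point, in m); z points along the fingers, y is the line along which they close (so a half turn about z gives the same grasp; the last joint's range is limited). The gripper opens to 87 mm and grips with 3 to 60 N. Pads are 19 mm wide; open, the fingers measure 117 mm over their backs; the gripper's body (75 mm by 190 mm) begins 51 mm behind the grasp point.
Start: joints at [61.278, 30.224, 82.088, -0, 67.689, -10.227], TCP at [0.198, 0.593, 0.223] pointing down, gripper open.
Joint ranges: [-176.69, 176.69], [-43.24, 126.21], [12.49, 139.97], [-82, 262], [0, 151.66], [-163.58, 163.58]. Speed limits (degrees/s): [159.86, 159.86, 180, 180, 180, 180].

### API

Orientations are given as a 3x3 rotation matrix whose columns are the frame's x, y, z axes.
In Python, from rig import bot, viewer, ticket gives the robot as it stands.
- The arm moves only by the tool servo_tool, never from a script. Its argument "targets" is a list of rows, each an object with "offset": the shift along the tool's x, y, z in m, a list of three; "dr": the turn, a rotation vector about the tool's x, y, z in degrees, a list of three. In form: [{"offset": [x, y, z], "dr": [ax, ay, az]}, ...]. A call has 1 to 20 rows; each row is the pose to reach, as a shift and turn from the pose commanded when the call began, along the tool's axes at that moment; what a row does not reach only later rows make up. A row lasts 1/12 s, in which the tool goes at most 41.7 mm and 7.16 degrees, less where a joint would pass 70% of its speed; a pose out of reach is approached as far as the arm can. A call with a gripper value outside its range is refused whole. "gripper" is the gripper command: -1 is fully open, 1 is shut, values between are in proportion, set as the call begins (left out, the last holds). The fingers move at their own pace and stop on an object; the grip force is fixed at half the most. Time passes only in rows, so rows that repeat a pose let the fingers close. It gives the time, the measured TCP pose, the force, the opening and the grip force at its end, in the units of the state.
- bot.read_state(): the state, without advancing time (a new reading comes with each control period).
- viewer.capture(name): name is "scene" or "top"; returns a dict with "color" (384x512x3 uint8, red, green, blue), "camera_matrix" (3x3 intrinsics, pixels), "R" (3x3) and "t" (3): a world point X has camera coordinates R X + t. Camera axes: x right, y down, z forward; pixel columns grow to the right and rows downward; lengths in m; the calibration is good to about 2 mm. A picture is of the moment at which its call begins. There is no depth.
- ticket.hand_in(): hands the job in; it is judged then, once.
The state is a dict: "time_s": time; "joint_positions": joint angles; "qvel": joint speeds; "tau": joint torques, N m; "position": TCP position; "tcp_rot": TCP orientation; "force": force on the tool from outside, world axes, zero at the start; "moment": the same for the moment, N m; "opening": opening from 0.0 (shut) to 1.0 (fully open); "grasp_force": force on a finger pad.
Only numpy, scipy, OpenCV 4.12 (cv2) and the standard library are available. Lean on these libraries where they do the work, as an engineer would, in place of code of your own. Each camera call takes 0.05 s, during which the arm holds its last target. There are 200 camera calls.

### The job

Two pale bone casts lie on the table. Lay the longer one flat on the bed of the bench caliper, lengthwise between its two jaws (open them first), and gently slide the moving jaw up by its black tab until both jaws bear on the ends of the bone, without tilting the moving jaw. Then let go so that the bone stays lightly clamped, and leave everything else on the table where it is.

Things in the scene. Friction and masses are not known exactly. Their poses are not given: they have to be found in the camera images.
- caliper: bench caliper screwed to the table: a wooden bed 155 mm (x) by 310 mm (y), its top 10 mm high; origin at the centre of its underside. Its y axis is the measuring direction. An aluminium beam 30 mm wide stands along y on the bed at x +40 to +70 mm, up to 34 mm high; the jaws reach from it to x -70 mm, so the bone lies best along y with its centre at about x -30 mm. The fixed jaw is at the -y end, 44 mm high; the zero of the scale is at y -120 mm.
- fixed_jaw_block (a point): point on the front of the fixed jaw block, 11 mm short (-y) of the scale's zero. In front of it stands the adjustable anvil that the bone bears on, a flat steel plate 10 mm thick, 11 to 45 mm high, reaching to x -70 mm, held firmly on two studs: its face is anywhere from 2 to 18 mm past (+y of) the scale's zero, set differently each time and not measured, so where the bone will stop has to be felt. Axes as the caliper's.
- carriage (a joint): place of the moving jaw's face on the scale in m, from 0 (caliper y -120 mm) to 0.19, fully open (stop). Grows as the carriage slides along the caliper's +y. The carriage drags with about 3 N and stays where it is left (it holds up to about 3 N of back-push).
- slide_tab (a point): grip point in the black tab on top of the carriage: tab 40 mm (caliper x) by 24 mm (caliper y), from 44 to 90 mm above the table, this point at 70 mm on the tab's middle; the jaw face is 27 mm from it towards -y. Under the tab a carriage block 50 mm long in y, top at 46 mm. Axes as the caliper's.
- moving_jaw_face (a point): point on the face of the moving jaw (a plate 12 mm thick, 11 to 45 mm above the table), 85 mm from the upright pivot that joins the jaw to the carriage on the beam's middle line; its y axis points away from the fixed jaw and turns with the jaw. The jaw is sprung to square (29 N m per rad): a push of 4 N at this point tilts it about 0.012 rad, and at about 12 N it is 0.035 rad (2 degrees), which spoils the measurement.
- long_bone_mid (a point): centre of the longer bone cast: between 120 and 135 mm long (its x axis is its length; the exact length has to be found by touch), a round shaft 22 mm thick, with two rounded knuckles side by side at each end, 64 mm wide, 40 mm high; mass 0.1 to 0.2 kg. Lying flat its centre is 20 mm above what it lies on.
- short_bone_mid (a point): centre of the shorter bone cast, the same form but about 90 mm long, 50 mm wide, 32 mm high; to be left alone
- jar_a_mid (a point): centre of a glass jar with black lid, 60 mm across, 85 mm high; bystander
- jar_b_mid (a point): centre of an amber jar with white lid, 52 mm across, 70 mm high; bystander
- dish_mid (a point): centre of a shallow white dish, 80 mm across, 22 mm high; bystander
- lens_mid (a point): centre of the rim of a black hand lens lying flat, 84 mm across, handle 100 mm; bystander
- tin_mid (a point): centre of a flat metal tin, 100 by 70 by 22 mm; bystander
- mug_mid (a point): middle of a black mug, 84 mm across, 95 mm high; bystander
- brush_mid (a point): origin of a brush 180 mm long lying flat; bystander
Not all that is in view belongs to the job. What is shaped like the part that bears long_bone_mid but blue, purple or yellow is not meant.

How it is judged:
By the outcome, as a careful person would: the job done as asked, in the order asked, and still so for the second after the job is handed in, with the robot touching nothing.
It also fails if it takes over 72 s, if anything falls off the work surface, if the arm or the gripper's body presses on something with over 40 N, if the wrist force passes 120 N, or if a joint passes its speed limit or range.

## Working session

There is one attempt and no reset: what is moved stays moved. The work goes in short steps, Python scripts to look and compute and a tool call to move; the robot and the scene stay as the last step left them, time stands still between calls to the robot, and variables do not carry over. Pictures are saved under pics/ and viewed, at most 10 in all, crops included, and the job is handed in when it is done.

Besides the shell and the picture viewer there is one more tool, called as name(argument=value, ...) on one line, values as JSON. servo_tool: Moves the arm, as the interface text tells. Its arguments: {"type":"object","properties":{"targets":{"type":"array"},"gripper":{"type":"number"}},"required":["targets"]}

```bash
mkdir -p pics; ls; python3 - <<'E'
from rig import bot,viewer
import cv2
for n in("scene","top"):
    d=viewer.capture(n); cv2.imwrite(f"pics/{n}0.png",cv2.resize(d["color"][:,:,::-1],(800,600),interpolation=cv2.INTER_CUBIC))
    print(d["camera_matrix"],d["R"],d["t"])
s=bot.read_state();print(s,bot.grip_point_offset)
E
```

```text
pics
[[355.06886247   0.         261.23605562]
 [  0.         355.06886247 187.91674575]
 [  0.           0.           1.        ]] [[-0.4849316   0.874549   -0.00232195]
 [ 0.705398    0.3895663  -0.59215856]
 [-0.51696713 -0.2887943  -0.80581812]] [ 0.2580601  -0.35422023  1.45149165]
[[485.38570148   0.         252.00931089]
 [  0.         485.38570148 188.03303293]
 [  0.           0.           1.        ]] [[ 2.12506665e-02 -9.99774179e-01 -2.21970895e-05]
 [-9.97743581e-01 -2.12060909e-02 -6.37028127e-02]
 [ 6.36879565e-02  1.37587423e-03 -9.97968913e-01]] [0.00218617 0.55811028 1.63922667]
{'time_s': 0.1, 'joint_positions': array([ 6.12778567e+01,  3.02735710e+01,  8.21498502e+01,  5.27352110e-04,
        6.76897863e+01, -1.02283478e+01]), 'qvel': array([ 0.05016125, -0.05378329, -0.13262056,  0.05073006, -0.01652643,
        0.09059143]), 'tau': array([-8.85523896e-04, -4.40988100e+01, -1.77149016e+01,  6.34764391e-02,
        5.34510158e-02, -4.67011500e-05]), 'position': array([0.19790541, 0.59213495, 0.22166576]), 'tcp_rot': array([[-9.48356728e-01,  3.17204352e-01, -9.56983166e-04],
       [ 3.17205592e-01,  9.48355220e-01, -1.72864400e-03],
       [ 3.59226581e-04, -1.94293158e-03, -9.99998048e-01]]), 'force': array([0.13802827, 0.23178129, 0.28775245]), 'moment': array([ 0.00866658,  0.00061448, -0.0116878 ]), 'grasp_force': 0.0, 'opening': 1.0035804177798673} 0.0187
```

View pics/top0.png

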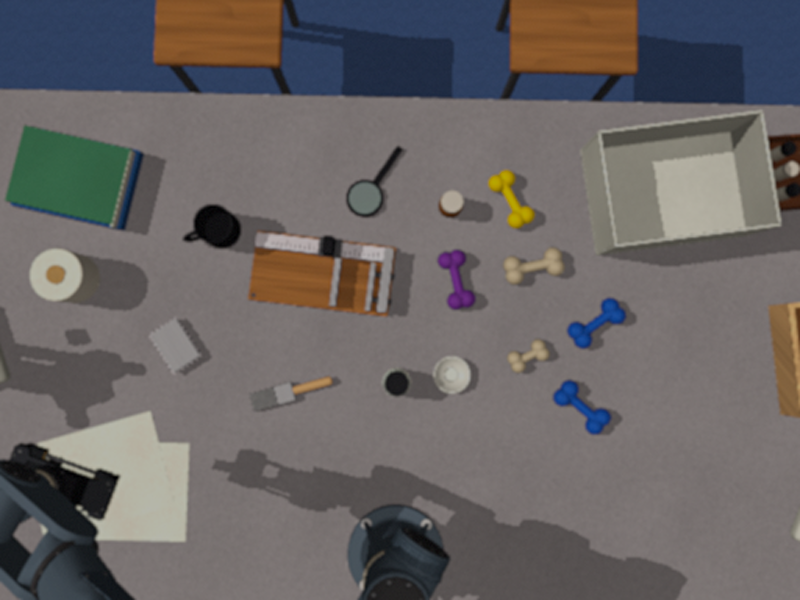

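View pics/scene0.png

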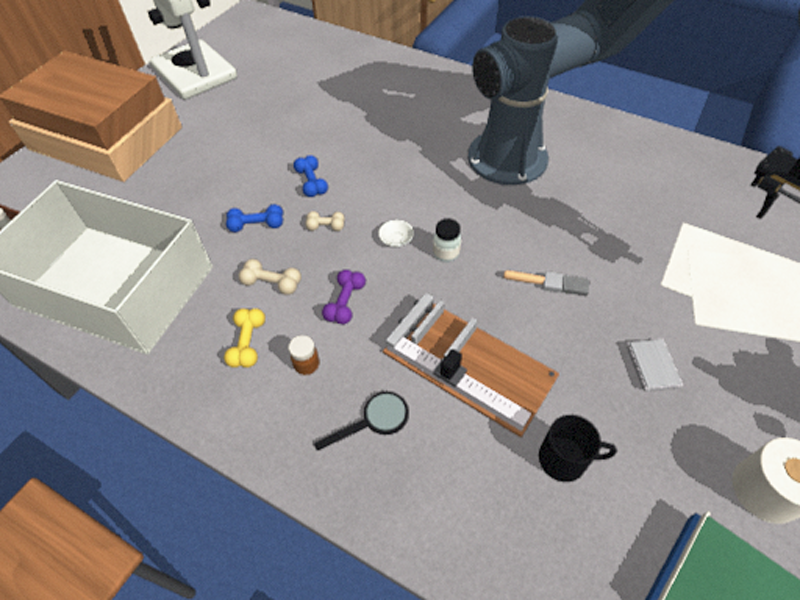

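Top view (800x600) candidates: pale long bone (533,266) and pale short bone (528,356); purple (457,280), yellow (511,199) and blue (597,323), (582,406) are decoys. I choose (533,266). The caliper is at (322,273), with its fixed jaw on the right and tab at (328,246).

```bash
cat > h.py <<'E'
import numpy as np,cv2
from rig import bot,viewer
def world(d,px,z):
    px=np.atleast_2d(px).astype(float)
    r=np.c_[px,np.ones(len(px))]@np.linalg.inv(d["camera_matrix"]).T@d["R"]
    c=-d["R"].T@d["t"]
    return c+r*((z-c[2])/r[:,2])[:,None]
def pix(d,X):
    q=np.atleast_2d(X)@d["R"].T+d["t"]; q=q@d["camera_matrix"].T
    return q[:,:2]/q[:,2:]
E
python3 - <<'E'
from h import *
d=viewer.capture("top");im=d["color"]
hsv=cv2.cvtColor(im,cv2.COLOR_RGB2HSV)
m=cv2.inRange(hsv,(10,45,110),(28,160,255)); 
n,l,st,c=cv2.connectedComponentsWithStats(m)
for i in range(1,n):
    if st[i,4]>40 and 300<c[i][0]<380 and 140<c[i][1]<240:
        p=np.argwhere(l==i)[:,::-1]; r=cv2.minAreaRect(p.astype(np.float32))
        w=world(d,p,.02); w2=world(d,cv2.boxPoints(r),.02)
        u,s,v=np.linalg.svd(w[:,:2]-w[:,:2].mean(0),full_matrices=False)
        print(st[i],"mean",w.mean(0),"rect c",w2.mean(0),"axis",v[0],np.degrees(np.arctan2(v[0][1],v[0][0])),"sides",np.linalg.norm(np.diff(w2,axis=0),axis=1))
x0,y0=150,130
cv2.imwrite("pics/crop1.png",cv2.resize(im[y0:y0+90,x0:x0+220][:,:,::-1],None,fx=3.6,fy=3.6,interpolation=cv2.INTER_CUBIC))
E
```

```text
[322 158  39  24 440] mean [ 0.62748552 -0.28849344  0.02      ] rect c [ 0.62667488 -0.28818604  0.02      ] axis [ 0.23030119 -0.9731194 ] -76.68519525052162 sides [0.12800475 0.06242239 0.12770409]
[325 217  26  22 267] mean [ 0.4300331  -0.27840643  0.02      ] rect c [ 0.43055969 -0.27837082  0.02      ] axis [ 0.46889082 -0.88325613] -62.037678449558264 sides [0.08686524 0.04823865 0.08671956]
```

View pics/crop1.png

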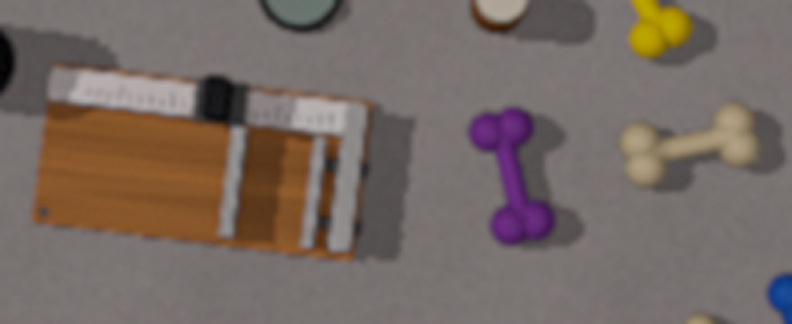

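The crop confirms the pale long bone (centre about (690,147) in the crop) and shows the caliper: bed corners (33,223), (353,260), (372,103), tab at (216,100), moving jaw at (233,180), anvil at (313,190).

```bash
python3 - <<'E'
from h import *
from scipy.optimize import least_squares
d=viewer.capture("top"); e=viewer.capture("scene")
cr=lambda u,v:(u/3.6+150-.4,v/3.6+130-.4)
T=[((-.0775,.155,.01),cr(33,223)),((-.0775,-.155,.01),cr(353,260)),((.0775,-.155,.01),cr(373,103)),((.07,.15,.034),cr(53,67)) ]
S=[((-.0775,.155,.01),(557,374)),((.0775,.155,.01),(524,428)),((.0775,-.155,.005),(386,349))]
f=512/800
def X(p,b):
    c,s=np.cos(p[2]),np.sin(p[2]);b=np.array(b);return np.array([p[0]+c*b[0]-s*b[1],p[1]+s*b[0]+c*b[1],b[2]])
for use in((T,S),(T,[])):
    r=least_squares(lambda p:np.r_[tuple(pix(d,X(p,b))[0]-u for b,u in use[0])+tuple(pix(e,X(p,b))[0]-np.array(u)*f for b,u in use[1])],[.62,.15,0],loss="soft_l1")
    print(r.x,np.degrees(r.x[2]),r.fun.round(1))
p=r.x;c,s=np.cos(p[2]),np.sin(p[2]);R=np.array([[c,-s],[s,c]])
for n,u,z in(("tab",cr(216,99),.09),("jaw",cr(229,182),.045),("anvil",cr(309,190),.045),("fixed",cr(345,180),.044)):
    print(n,world(d,u,z),(world(d,u,z)[0,:2]-p[:2])@R)
im=d["color"][145:210,155:260][:,:,::-1];cv2.imwrite("pics/c2.png",cv2.resize(im,None,fx=7.5,fy=7.5,interpolation=cv2.INTER_CUBIC))
E
```

```text
[ 0.59977745  0.17367117 -0.10275579] -5.887473071915442 [-0.7  0.3  0.1  1.2  0.2  0.1 -0.3  0.4  1.3 -1.4 -1.9  4.5 -2.7  1.1]
[ 0.60147398  0.17313698 -0.09980372] -5.7183321594002585 [-0.5 -0.1  0.4  0.6  0.3 -0.5 -0.2  0. ]
tab [[0.65196085 0.15509594 0.09      ]] [ 0.05203321 -0.01292085]
jaw [[0.57995586 0.14494889 0.045     ]] [-0.01860244 -0.03019185]
anvil [[0.57405504 0.07009803 0.045     ]] [-0.01701589 -0.10525817]
fixed [[0.5842109  0.03672637 0.044     ]] [-0.00358548 -0.13745185]
```

View pics/c2.png

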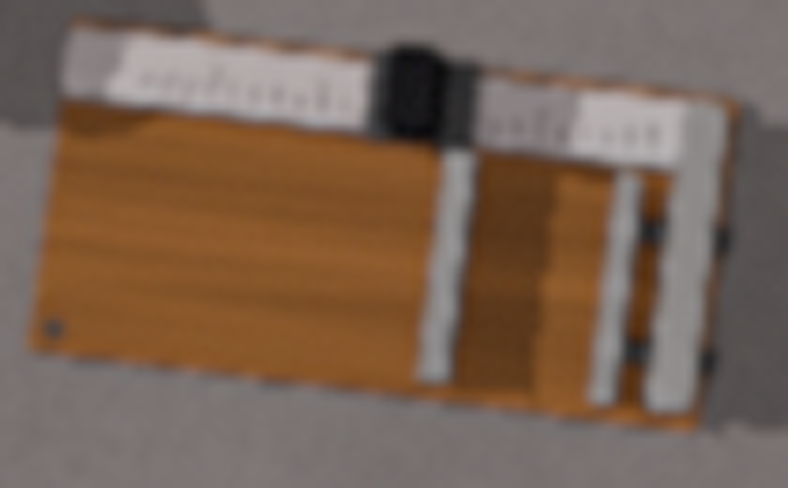

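servo_tool(targets=[{"offset":[-0.28,-0.135,0.035],"dr":[0,0,-6]},{"offset":[-0.57,-0.27,0.07],"dr":[0,0,-12.75]},{"offset":[-0.57,-0.27,0.07],"dr":[0,0,-12.75]},{"offset":[-0.57,-0.27,0.07],"dr":[0,0,-12.75]},{"offset":[-0.57,-0.27,0.07],"dr":[0,0,-12.75]},{"offset":[-0.57,-0.27,0.07],"dr":[0,0,-12.75]},{"offset":[-0.57,-0.27,0.07],"dr":[0,0,-12.75]},{"offset":[-0.57,-0.27,0.07],"dr":[0,0,-12.75]},{"offset":[-0.57,-0.27,0.07],"dr":[0,0,-12.75]},{"offset":[-0.57,-0.27,0.07],"dr":[0,0,-12.75]},{"offset":[-0.57,-0.27,0.07],"dr":[0,0,-12.75]},{"offset":[-0.57,-0.27,0.07],"dr":[0,0,-12.75]},{"offset":[-0.57,-0.27,0.07],"dr":[0,0,-12.75]},{"offset":[-0.57,-0.27,0.07],"dr":[0,0,-12.75]},{"offset":[-0.57,-0.27,0.07],"dr":[0,0,-12.75]},{"offset":[-0.57,-0.27,0.07],"dr":[0,0,-12.75]},{"offset":[-0.57,-0.27,0.07],"dr":[0,0,-12.75]},{"offset":[-0.57,-0.27,0.07],"dr":[0,0,-12.75]},{"offset":[-0.57,-0.27,0.07],"dr":[0,0,-12.75]}], gripper=0.0)

```text
time_s: 1.83
position: [0.6515, 0.1571, 0.1523]
tcp_rot: [[-0.995, 0.099, -0.002], [0.099, 0.995, 0.001], [0.002, 0.0, -1.0]]
force: [0.1, 1.0, -0.2]
opening: 0.501
grasp_force: 0.0
```

```bash
cat >> h.py <<'E'
P=np.array([.6015,.1731]);YAW=-5.75
def cal(x,y):
    a=np.radians(YAW);return P+[np.cos(a)*x-np.sin(a)*y,np.sin(a)*x+np.cos(a)*y]
def go(xyz,yang=None):
    s=bot.read_state();R=s["tcp_rot"];o=R.T@(np.array(xyz)-s["position"])
    cur=np.degrees(np.arctan2(R[1,1],R[0,1])); 
    print("t",s["time_s"],"pos",s["position"].round(4),"yang",cur.round(2),"open",round(s["opening"],3),"F",s["force"].round(2),"j6",s["joint_positions"][5].round(1))
    print("offset",o.round(4),"drz",None if yang is None else -((yang-cur+90)%180-90),"tilt",R[:,2].round(4))
E
python3 - <<'E'
from h import *
go([*cal(.053,-.013),.058],84.25)
E
```

```text
t 1.8333 pos [0.6515 0.1571 0.1523] yang 84.31 open 0.501 F [ 0.13  0.98 -0.22] j6 -80.3
offset [-0.0019 -0.0021  0.0943] drz 0.059109702713143975 tilt [-2.1e-03  5.0e-04 -1.0e+00]
```

servo_tool(targets=[{"offset":[-0.002,-0.002,0.02],"dr":[0,0,0]},{"offset":[-0.002,-0.002,0.04],"dr":[0,0,0]},{"offset":[-0.002,-0.002,0.055],"dr":[0,0,0]},{"offset":[-0.002,-0.002,0.07],"dr":[0,0,0]},{"offset":[-0.002,-0.002,0.085],"dr":[0,0,0]},{"offset":[-0.002,-0.002,0.094],"dr":[0,0,0]},{"offset":[-0.002,-0.002,0.094],"dr":[0,0,0]},{"offset":[-0.002,-0.002,0.094],"dr":[0,0,0]}])

```text
time_s: 2.5
position: [0.654, 0.1549, 0.0586]
tcp_rot: [[-0.995, 0.098, -0.001], [0.098, 0.995, 0.0], [0.001, -0.0, -1.0]]
force: [-0.4, 0.1, 0.7]
opening: 0.497
grasp_force: 0.0
```

servo_tool(targets=[{"offset":[0,0.004,0],"dr":[0,0,0]},{"offset":[0,0.008,0],"dr":[0,0,0]},{"offset":[0,0.013,0],"dr":[0,0,0]},{"offset":[0,0.019,0],"dr":[0,0,0]},{"offset":[0,0.026,0],"dr":[0,0,0]},{"offset":[0,0.034,0],"dr":[0,0,0]},{"offset":[0,0.042,0],"dr":[0,0,0]},{"offset":[0,0.05,0],"dr":[0,0,0]},{"offset":[0,0.058,0],"dr":[0,0,0]},{"offset":[0,0.066,0],"dr":[0,0,0]},{"offset":[0,0.074,0],"dr":[0,0,0]},{"offset":[0,0.082,0],"dr":[0,0,0]},{"offset":[0,0.09,0],"dr":[0,0,0]},{"offset":[0,0.097,0],"dr":[0,0,0]},{"offset":[0,0.103,0],"dr":[0,0,0]},{"offset":[0,0.107,0],"dr":[0,0,0]},{"offset":[0,0.11,0],"dr":[0,0,0]},{"offset":[0,0.11,0],"dr":[0,0,0]}])

```text
time_s: 4.0
position: [0.6655, 0.2643, 0.0583]
tcp_rot: [[-0.995, 0.1, -0.001], [0.1, 0.995, 0.001], [0.001, 0.001, -1.0]]
force: [0.0, 0.5, -0.8]
opening: 0.5
grasp_force: 0.0
```

```bash
python3 - <<'E'
from h import *
go([.627,-.288,.16],13.3)
E
```

```text
t 4.0 pos [0.6655 0.2643 0.0583] yang 84.25 open 0.5 F [ 0.03  0.51 -0.84] j6 -71.6
offset [-0.0169 -0.5532 -0.1024] drz 70.95215888421683 tilt [-9.0e-04  1.3e-03 -1.0e+00]
```

servo_tool(targets=[{"offset":[0,-0.006,0],"dr":[0,0,0]},{"offset":[0,-0.006,-0.03],"dr":[0,0,0]},{"offset":[0,-0.006,-0.07],"dr":[0,0,0]},{"offset":[0,-0.01,-0.1],"dr":[0,0,0]},{"offset":[-0.017,-0.553,-0.102],"dr":[0,0,71]},{"offset":[-0.017,-0.553,-0.102],"dr":[0,0,71]},{"offset":[-0.017,-0.553,-0.102],"dr":[0,0,71]},{"offset":[-0.017,-0.553,-0.102],"dr":[0,0,71]},{"offset":[-0.017,-0.553,-0.102],"dr":[0,0,71]},{"offset":[-0.017,-0.553,-0.102],"dr":[0,0,71]},{"offset":[-0.017,-0.553,-0.102],"dr":[0,0,71]},{"offset":[-0.017,-0.553,-0.102],"dr":[0,0,71]},{"offset":[-0.017,-0.553,-0.102],"dr":[0,0,71]},{"offset":[-0.017,-0.553,-0.102],"dr":[0,0,71]},{"offset":[-0.017,-0.553,-0.102],"dr":[0,0,71]},{"offset":[-0.017,-0.553,-0.102],"dr":[0,0,71]},{"offset":[-0.017,-0.553,-0.102],"dr":[0,0,71]},{"offset":[-0.017,-0.553,-0.102],"dr":[0,0,71]},{"offset":[-0.017,-0.553,-0.102],"dr":[0,0,71]},{"offset":[-0.017,-0.553,-0.102],"dr":[0,0,71]}], gripper=-0.4)

```text
time_s: 5.67
position: [0.6266, -0.2882, 0.1599]
tcp_rot: [[-0.228, 0.974, -0.001], [0.974, 0.228, 0.003], [0.003, -0.001, -1.0]]
force: [0.9, 1.0, -0.4]
opening: 0.699
grasp_force: 0.0
```

```bash
python3 - <<'E'
from h import *
go([.627,-.288,.007],13.3)
d=viewer.capture("top")
cv2.imwrite("pics/c3.png",cv2.resize(d["color"][130:220,150:370][:,:,::-1],None,fx=3.6,fy=3.6,interpolation=cv2.INTER_CUBIC))
E
```

```text
t 5.6667 pos [ 0.6266 -0.2882  0.1599] yang 13.17 open 0.699 F [ 0.91  1.01 -0.36] j6 -47.2
offset [-0.0003  0.0005  0.1529] drz -0.1334036639233176 tilt [-0.0012  0.0026 -1.    ]
```

View pics/c3.png

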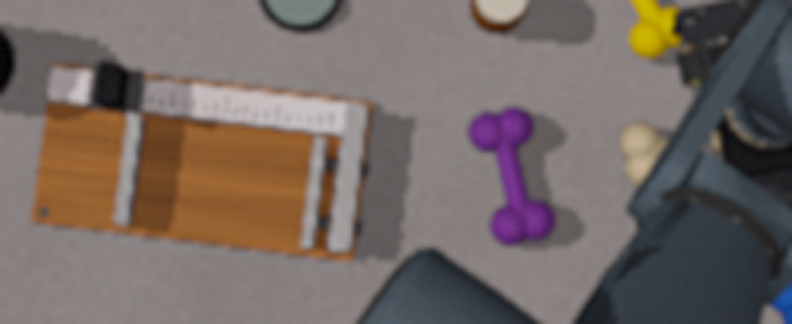

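The jaw is open (jaw now at crop (130,170)), and the gripper is over the pale bone. Descending to grasp.

servo_tool(targets=[{"offset":[0,0,0.03],"dr":[0,0,0]},{"offset":[0,0,0.06],"dr":[0,0,0]},{"offset":[0,0,0.085],"dr":[0,0,0]},{"offset":[0,0,0.11],"dr":[0,0,0]},{"offset":[0,0,0.13],"dr":[0,0,0]},{"offset":[0,0,0.145],"dr":[0,0,0]},{"offset":[0,0,0.152],"dr":[0,0,0]},{"offset":[0,0,0.153],"dr":[0,0,0]},{"offset":[0,0,0.153],"dr":[0,0,0]}])

```text
time_s: 6.47
position: [0.628, -0.2882, 0.0078]
tcp_rot: [[-0.23, 0.973, 0.0], [0.973, 0.23, -0.0], [-0.0, 0.0, -1.0]]
force: [-0.6, -0.8, -0.1]
opening: 0.702
grasp_force: 0.0
```

servo_tool(targets=[{"offset":[0,0,0],"dr":[0,0,0]},{"offset":[0,0,0],"dr":[0,0,0]},{"offset":[0,0,0],"dr":[0,0,0]},{"offset":[0,0,0],"dr":[0,0,0]},{"offset":[0,0,0],"dr":[0,0,0]},{"offset":[0,0,0],"dr":[0,0,0]},{"offset":[0,0,0],"dr":[0,0,0]},{"offset":[0,0,0],"dr":[0,0,0]}], gripper=1)

```text
time_s: 7.13
position: [0.6275, -0.2889, 0.0077]
tcp_rot: [[-0.229, 0.973, 0.0], [0.973, 0.229, -0.0], [-0.0, 0.0, -1.0]]
force: [-0.5, 0.7, 1.1]
opening: 0.246
grasp_force: 30.0
```

servo_tool(targets=[{"offset":[0,0,-0.01],"dr":[0,0,0]},{"offset":[0,0,-0.03],"dr":[0,0,0]},{"offset":[0,0,-0.06],"dr":[0,0,0]},{"offset":[0,0,-0.09],"dr":[0,0,0]},{"offset":[0,0,-0.12],"dr":[0,0,0]},{"offset":[0,0,-0.14],"dr":[0,0,0]},{"offset":[0,0,-0.15],"dr":[0,0,0]},{"offset":[0,0,-0.15],"dr":[0,0,0]}])

```text
time_s: 7.8
position: [0.6289, -0.2897, 0.161]
tcp_rot: [[-0.229, 0.973, 0.005], [0.973, 0.229, -0.003], [-0.004, 0.004, -1.0]]
force: [0.8, -0.7, -1.8]
opening: 0.245
grasp_force: 30.0
```

```bash
python3 - <<'E'
from h import *
go([*cal(-.03,-.027),.16],-5.75)
E
```

```text
t 7.8 pos [ 0.6289 -0.2897  0.161 ] yang 13.26 open 0.245 F [ 0.81 -0.71 -1.77] j6 -47.2
offset [ 0.441   0.0423 -0.0008] drz 19.009114247492306 tilt [ 0.0049 -0.0033 -1.    ]
```

servo_tool(targets=[{"offset":[0.025,0.002,0],"dr":[0,0,1]},{"offset":[0.055,0.005,0],"dr":[0,0,3]},{"offset":[0.09,0.009,0],"dr":[0,0,5]},{"offset":[0.13,0.013,0],"dr":[0,0,7]},{"offset":[0.17,0.017,0],"dr":[0,0,9]},{"offset":[0.21,0.02,0],"dr":[0,0,11]},{"offset":[0.25,0.024,0],"dr":[0,0,13]},{"offset":[0.29,0.028,0],"dr":[0,0,15]},{"offset":[0.33,0.032,0],"dr":[0,0,17]},{"offset":[0.37,0.036,0],"dr":[0,0,18]},{"offset":[0.4,0.039,0],"dr":[0,0,19]},{"offset":[0.425,0.041,0],"dr":[0,0,19]},{"offset":[0.437,0.042,0],"dr":[0,0,19]},{"offset":[0.441,0.042,0],"dr":[0,0,19]},{"offset":[0.441,0.042,0],"dr":[0,0,19]},{"offset":[0.441,0.042,0],"dr":[0,0,19]}])

```text
time_s: 9.13
position: [0.5673, 0.1489, 0.157]
tcp_rot: [[0.101, 0.995, -0.001], [0.995, -0.101, -0.001], [-0.001, -0.001, -1.0]]
force: [0.2, -0.8, -0.6]
opening: 0.244
grasp_force: 30.0
```

```bash
python3 - <<'E'
from h import *
go([*cal(-.03,-.027),.019],-5.75)
d=viewer.capture("scene")
cv2.imwrite("pics/c4.png",cv2.resize(d["color"][130:290,200:400][:,:,::-1],None,fx=3.7,fy=3.7,interpolation=cv2.INTER_CUBIC))
E
```

```text
t 9.1333 pos [0.5673 0.1489 0.157 ] yang -5.77 open 0.244 F [ 0.19 -0.76 -0.57] j6 9.6
offset [0.0006 0.0017 0.1379] drz -0.023906780802420258 tilt [-9.e-04 -8.e-04 -1.e+00]
```

View pics/c4.png

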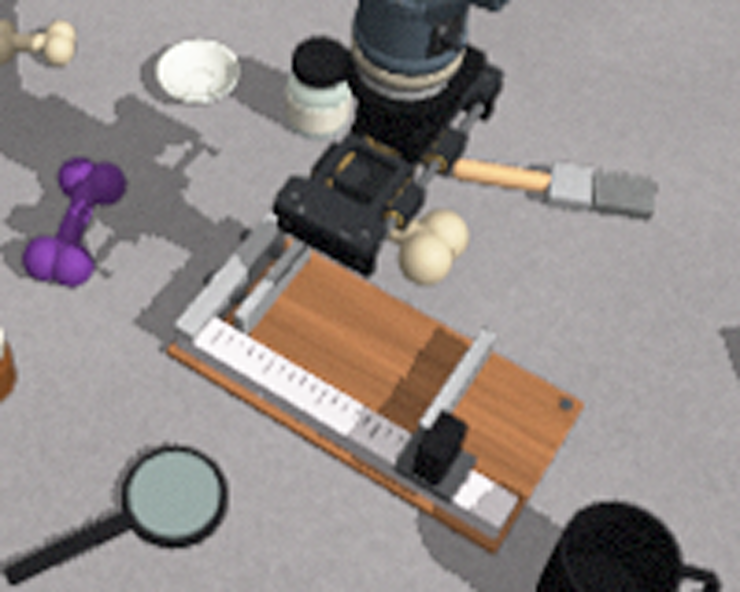

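The bone is held level above the bed, which is clear (bed centre about (400,370)); jaw and anvil are at the sides. Lowering.

servo_tool(targets=[{"offset":[0.002,0.001,0.02],"dr":[0,0,0]},{"offset":[0.002,0.001,0.045],"dr":[0,0,0]},{"offset":[0.002,0.001,0.07],"dr":[0,0,0]},{"offset":[0.002,0.001,0.095],"dr":[0,0,0]},{"offset":[0.002,0.001,0.112],"dr":[0,0,0]},{"offset":[0.002,0.001,0.124],"dr":[0,0,0]},{"offset":[0.002,0.001,0.13],"dr":[0,0,0]},{"offset":[0.002,0.001,0.131],"dr":[0,0,0]},{"offset":[0.002,0.001,0.131],"dr":[0,0,0]},{"offset":[0.002,0.001,0.131],"dr":[0,0,0]}])

```text
time_s: 10.02
position: [0.5695, 0.1517, 0.0276]
tcp_rot: [[0.1, 0.995, 0.002], [0.995, -0.1, 0.0], [0.0, 0.002, -1.0]]
force: [0.4, -0.1, -1.2]
opening: 0.246
grasp_force: 30.0
```

servo_tool(targets=[{"offset":[0,0,0.002],"dr":[0,0,0]},{"offset":[0,0,0.004],"dr":[0,0,0]},{"offset":[0,0,0.006],"dr":[0,0,0]},{"offset":[0,0,0.0075],"dr":[0,0,0]},{"offset":[0,0,0.0085],"dr":[0,0,0]},{"offset":[0,0,0.009],"dr":[0,0,0]},{"offset":[0,0,0.009],"dr":[0,0,0]}])

```text
time_s: 10.6
position: [0.5684, 0.152, 0.0177]
tcp_rot: [[0.1, 0.995, -0.0], [0.995, -0.1, 0.0], [0.0, -0.0, -1.0]]
force: [-1.4, -0.0, -0.4]
opening: 0.242
grasp_force: 30.0
```

servo_tool(targets=[{"offset":[0,0,0.0005],"dr":[0,0,0]},{"offset":[0,0,0.001],"dr":[0,0,0]},{"offset":[0,0,0.001],"dr":[0,0,0]}])

```text
time_s: 10.85
position: [0.5684, 0.152, 0.0175]
tcp_rot: [[0.1, 0.995, 0.0], [0.995, -0.1, 0.0], [0.0, 0.0, -1.0]]
force: [-1.9, -0.4, 6.2]
opening: 0.244
grasp_force: 30.0
```

Contact is felt (6 N), so I release and lift.

servo_tool(targets=[{"offset":[0,0,-0.0005],"dr":[0,0,0]},{"offset":[0,0,-0.0005],"dr":[0,0,0]},{"offset":[0,0,-0.0005],"dr":[0,0,0]},{"offset":[0,0,-0.0005],"dr":[0,0,0]},{"offset":[0,0,-0.0005],"dr":[0,0,0]},{"offset":[0,0,-0.005],"dr":[0,0,0]},{"offset":[0,0,-0.02],"dr":[0,0,0]},{"offset":[0,0,-0.045],"dr":[0,0,0]},{"offset":[0,0,-0.08],"dr":[0,0,0]},{"offset":[0,0,-0.11],"dr":[0,0,0]},{"offset":[0,0,-0.13],"dr":[0,0,0]},{"offset":[0,0,-0.14],"dr":[0,0,0]},{"offset":[0,0,-0.14],"dr":[0,0,0]}], gripper=0.0)

```text
time_s: 11.93
position: [0.5701, 0.1521, 0.1592]
tcp_rot: [[0.1, 0.995, 0.006], [0.995, -0.1, 0.0], [0.001, 0.006, -1.0]]
force: [0.3, 0.0, 0.0]
opening: 0.501
grasp_force: 0.0
```

```bash
python3 - <<'E'
from h import *
go([*cal(.055,.087),.16],84.25)
d=viewer.capture("scene")
cv2.imwrite("pics/c5.png",cv2.resize(d["color"][130:290,200:400][:,:,::-1],None,fx=3.7,fy=3.7,interpolation=cv2.INTER_CUBIC))
E
```

```text
t 11.9333 pos [0.5701 0.1521 0.1592] yang -5.74 open 0.501 F [0.29 0.03 0.02] j6 9.8
offset [ 0.111   0.0841 -0.0002] drz -89.99194826188244 tilt [ 5.6e-03  4.0e-04 -1.0e+00]
```

View pics/c5.png

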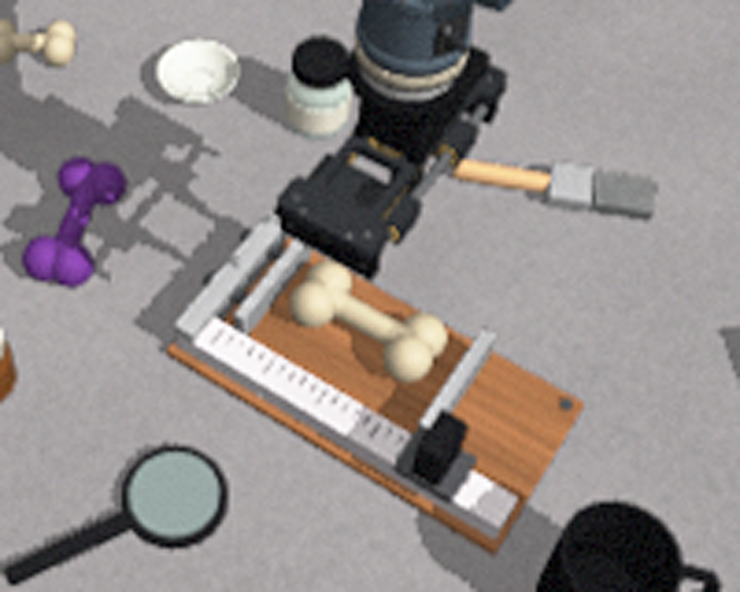

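The bone lies flat and lengthwise between the jaws: ends at (325,295) and (415,345), with gaps on both sides. Now to the tab.

servo_tool(targets=[{"offset":[0.03,0.02,0],"dr":[0,0,-7]},{"offset":[0.06,0.045,0],"dr":[0,0,-14]},{"offset":[0.085,0.065,0],"dr":[0,0,-21]},{"offset":[0.1,0.076,0],"dr":[0,0,-28]},{"offset":[0.108,0.082,0],"dr":[0,0,-35]},{"offset":[0.111,0.084,0],"dr":[0,0,-42]},{"offset":[0.111,0.084,0],"dr":[0,0,-49]},{"offset":[0.111,0.084,0],"dr":[0,0,-56]},{"offset":[0.111,0.084,0],"dr":[0,0,-63]},{"offset":[0.111,0.084,0],"dr":[0,0,-70]},{"offset":[0.111,0.084,0],"dr":[0,0,-77]},{"offset":[0.111,0.084,0],"dr":[0,0,-84]},{"offset":[0.111,0.084,0],"dr":[0,0,-90]},{"offset":[0.111,0.084,0],"dr":[0,0,-90]},{"offset":[0.111,0.084,0],"dr":[0,0,-90]},{"offset":[0.111,0.084,0],"dr":[0,0,-90]}])

```text
time_s: 13.32
position: [0.6624, 0.2538, 0.1549]
tcp_rot: [[-0.995, 0.102, -0.003], [0.102, 0.995, -0.001], [0.003, -0.001, -1.0]]
force: [-0.1, 0.4, 0.7]
opening: 0.5
grasp_force: 0.0
```

```bash
python3 - <<'E'
from h import *
go([*cal(.055,.087),.06],84.25)
d=viewer.capture("top")
cv2.imwrite("pics/c6.png",cv2.resize(d["color"][130:220,130:280][:,:,::-1],None,fx=5,fy=5,interpolation=cv2.INTER_CUBIC))
E
```

```text
t 13.3167 pos [0.6624 0.2538 0.1549] yang 84.12 open 0.5 F [-0.1   0.36  0.68] j6 -72.2
offset [-0.0028  0.0007  0.0949] drz -0.12863719848117228 tilt [-2.7e-03 -5.0e-04 -1.0e+00]
```

View pics/c6.png

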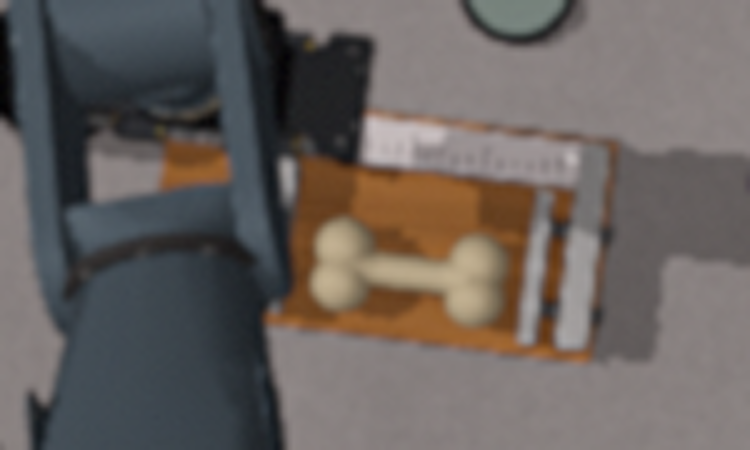

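The bone is straight on the bed (crop (345,265) to (475,280)), with a gap of about 6–10 mm to the anvil. Lowering over the tab.

servo_tool(targets=[{"offset":[-0.002,0.001,0.02],"dr":[0,0,0]},{"offset":[-0.002,0.001,0.04],"dr":[0,0,0]},{"offset":[-0.002,0.001,0.055],"dr":[0,0,0]},{"offset":[-0.002,0.001,0.07],"dr":[0,0,0]},{"offset":[-0.002,0.001,0.085],"dr":[0,0,0]},{"offset":[-0.002,0.001,0.094],"dr":[0,0,0]},{"offset":[-0.002,0.001,0.094],"dr":[0,0,0]},{"offset":[-0.002,0.001,0.094],"dr":[0,0,0]},{"offset":[-0.002,0.001,0.094],"dr":[0,0,0]}])

```text
time_s: 14.12
position: [0.666, 0.2549, 0.0635]
tcp_rot: [[-0.995, 0.1, 0.002], [0.1, 0.995, 0.0], [-0.002, 0.001, -1.0]]
force: [0.1, 0.0, -0.4]
opening: 0.495
grasp_force: 0.0
```

servo_tool(targets=[{"offset":[0,-0.003,0],"dr":[0,0,0]},{"offset":[0,-0.005,0],"dr":[0,0,0]},{"offset":[0,-0.005,0],"dr":[0,0,0]},{"offset":[0,-0.005,0],"dr":[0,0,0]}])

```text
time_s: 14.45
position: [0.6651, 0.2496, 0.0632]
tcp_rot: [[-0.995, 0.101, 0.001], [0.101, 0.995, 0.0], [-0.001, 0.0, -1.0]]
force: [-0.1, 0.1, 0.8]
opening: 0.496
grasp_force: 0.0
```

servo_tool(targets=[{"offset":[0,-0.002,0],"dr":[0,0,0]},{"offset":[0,-0.004,0],"dr":[0,0,0]},{"offset":[0,-0.006,0],"dr":[0,0,0]},{"offset":[0,-0.008,0],"dr":[0,0,0]},{"offset":[0,-0.01,0],"dr":[0,0,0]},{"offset":[0,-0.012,0],"dr":[0,0,0]},{"offset":[0,-0.012,0],"dr":[0,0,0]}])

```text
time_s: 15.03
position: [0.6635, 0.2377, 0.0627]
tcp_rot: [[-0.995, 0.1, -0.0], [0.1, 0.995, 0.0], [0.0, 0.0, -1.0]]
force: [0.4, 2.3, 0.7]
opening: 0.504
grasp_force: 1.1
```

servo_tool(targets=[{"offset":[0,-0.001,0],"dr":[0,0,0]},{"offset":[0,-0.002,0],"dr":[0,0,0]},{"offset":[0,-0.003,0],"dr":[0,0,0]},{"offset":[0,-0.004,0],"dr":[0,0,0]},{"offset":[0,-0.005,0],"dr":[0,0,0]},{"offset":[0,-0.006,0],"dr":[0,0,0]},{"offset":[0,-0.007,0],"dr":[0,0,0]},{"offset":[0,-0.008,0],"dr":[0,0,0]},{"offset":[0,-0.008,0],"dr":[0,0,0]}])

```text
time_s: 15.78
position: [0.6627, 0.2296, 0.0626]
tcp_rot: [[-0.995, 0.1, -0.0], [0.1, 0.995, -0.0], [0.0, -0.0, -1.0]]
force: [-0.4, 2.5, 1.3]
opening: 0.5
grasp_force: 1.2
```

servo_tool(targets=[{"offset":[0,-0.001,0],"dr":[0,0,0]},{"offset":[0,-0.002,0],"dr":[0,0,0]},{"offset":[0,-0.003,0],"dr":[0,0,0]},{"offset":[0,-0.004,0],"dr":[0,0,0]},{"offset":[0,-0.004,0],"dr":[0,0,0]}])

```text
time_s: 16.2
position: [0.6623, 0.2256, 0.0626]
tcp_rot: [[-0.995, 0.1, -0.0], [0.1, 0.995, -0.0], [0.0, -0.0, -1.0]]
force: [-0.1, 3.5, 1.2]
opening: 0.494
grasp_force: 1.2
```

servo_tool(targets=[{"offset":[0,-0.001,0],"dr":[0,0,0]},{"offset":[0,-0.002,0],"dr":[0,0,0]},{"offset":[0,-0.003,0],"dr":[0,0,0]},{"offset":[0,-0.003,0],"dr":[0,0,0]}])

```text
time_s: 16.53
position: [0.6621, 0.2228, 0.0626]
tcp_rot: [[-0.995, 0.1, 0.0], [0.1, 0.995, -0.0], [-0.0, 0.0, -1.0]]
force: [0.1, 3.3, 1.4]
opening: 0.501
grasp_force: 1.6
```

servo_tool(targets=[{"offset":[0,-0.001,0],"dr":[0,0,0]},{"offset":[0,-0.002,0],"dr":[0,0,0]},{"offset":[0,-0.002,0],"dr":[0,0,0]}])

```text
time_s: 16.78
position: [0.6619, 0.2207, 0.0626]
tcp_rot: [[-0.995, 0.1, 0.0], [0.1, 0.995, -0.0], [-0.0, -0.0, -1.0]]
force: [-0.2, 3.7, 2.0]
opening: 0.506
grasp_force: 1.6
```

servo_tool(targets=[{"offset":[0,-0.001,0],"dr":[0,0,0]},{"offset":[0,-0.001,0],"dr":[0,0,0]},{"offset":[0,-0.001,0],"dr":[0,0,0]}])

```text
time_s: 17.03
position: [0.6618, 0.2197, 0.0626]
tcp_rot: [[-0.995, 0.1, -0.0], [0.1, 0.995, -0.0], [-0.0, -0.0, -1.0]]
force: [-0.1, 2.7, 2.0]
opening: 0.498
grasp_force: 1.5
```

servo_tool(targets=[{"offset":[0,-0.001,0],"dr":[0,0,0]},{"offset":[0,-0.001,0],"dr":[0,0,0]},{"offset":[0,-0.001,0],"dr":[0,0,0]}])

```text
time_s: 17.28
position: [0.6616, 0.2188, 0.0626]
tcp_rot: [[-0.995, 0.1, -0.0], [0.1, 0.995, -0.0], [-0.0, -0.0, -1.0]]
force: [-0.3, 2.2, 1.2]
opening: 0.505
grasp_force: 1.6
```

servo_tool(targets=[{"offset":[0,-0.001,0],"dr":[0,0,0]},{"offset":[0,-0.001,0],"dr":[0,0,0]},{"offset":[0,-0.001,0],"dr":[0,0,0]}])

```text
time_s: 17.53
position: [0.6616, 0.2178, 0.0626]
tcp_rot: [[-0.995, 0.1, 0.0], [0.1, 0.995, -0.0], [-0.0, -0.0, -1.0]]
force: [-0.1, 2.5, 2.7]
opening: 0.5
grasp_force: 1.6
```

servo_tool(targets=[{"offset":[0,-0.001,0],"dr":[0,0,0]},{"offset":[0,-0.001,0],"dr":[0,0,0]},{"offset":[0,-0.001,0],"dr":[0,0,0]}])

```text
time_s: 17.78
position: [0.6614, 0.2168, 0.0626]
tcp_rot: [[-0.995, 0.1, -0.0], [0.1, 0.995, -0.0], [-0.0, -0.0, -1.0]]
force: [0.1, 3.5, 1.3]
opening: 0.505
grasp_force: 1.6
```

servo_tool(targets=[{"offset":[0,-0.001,0],"dr":[0,0,0]},{"offset":[0,-0.001,0],"dr":[0,0,0]},{"offset":[0,-0.001,0],"dr":[0,0,0]}])

```text
time_s: 18.03
position: [0.6614, 0.2158, 0.0626]
tcp_rot: [[-0.995, 0.1, 0.0], [0.1, 0.995, -0.0], [-0.0, -0.0, -1.0]]
force: [-1.0, 3.7, 1.5]
opening: 0.505
grasp_force: 1.6
```

servo_tool(targets=[{"offset":[0,-0.001,0],"dr":[0,0,0]},{"offset":[0,-0.001,0],"dr":[0,0,0]},{"offset":[0,-0.001,0],"dr":[0,0,0]}])

```text
time_s: 18.28
position: [0.6613, 0.2149, 0.0626]
tcp_rot: [[-0.995, 0.1, 0.0], [0.1, 0.995, -0.0], [-0.0, -0.0, -1.0]]
force: [-0.5, 2.8, 2.2]
opening: 0.499
grasp_force: 1.6
```

servo_tool(targets=[{"offset":[0,-0.001,0],"dr":[0,0,0]},{"offset":[0,-0.001,0],"dr":[0,0,0]},{"offset":[0,-0.001,0],"dr":[0,0,0]}])

```text
time_s: 18.53
position: [0.6611, 0.2138, 0.0626]
tcp_rot: [[-0.995, 0.1, -0.0], [0.1, 0.995, -0.0], [0.0, -0.0, -1.0]]
force: [0.4, 3.2, 1.4]
opening: 0.499
grasp_force: 1.6
```

servo_tool(targets=[{"offset":[0,-0.0005,0],"dr":[0,0,0]},{"offset":[0,-0.0005,0],"dr":[0,0,0]},{"offset":[0,-0.0005,0],"dr":[0,0,0]}])

```text
time_s: 18.78
position: [0.6611, 0.2134, 0.0626]
tcp_rot: [[-0.995, 0.1, 0.0], [0.1, 0.995, -0.0], [-0.0, -0.0, -1.0]]
force: [0.1, 4.0, 2.2]
opening: 0.501
grasp_force: 1.7
```

servo_tool(targets=[{"offset":[0,-0.0005,0],"dr":[0,0,0]},{"offset":[0,-0.0005,0],"dr":[0,0,0]},{"offset":[0,-0.0005,0],"dr":[0,0,0]}])

```text
time_s: 19.03
position: [0.661, 0.2129, 0.0626]
tcp_rot: [[-0.995, 0.1, -0.0], [0.1, 0.995, -0.0], [-0.0, -0.0, -1.0]]
force: [-0.4, 3.2, 2.8]
opening: 0.502
grasp_force: 1.8
```

servo_tool(targets=[{"offset":[0,-0.0005,0],"dr":[0,0,0]},{"offset":[0,-0.0005,0],"dr":[0,0,0]},{"offset":[0,-0.0005,0],"dr":[0,0,0]}])

```text
time_s: 19.28
position: [0.661, 0.2124, 0.0626]
tcp_rot: [[-0.995, 0.1, 0.0], [0.1, 0.995, -0.0], [-0.0, -0.0, -1.0]]
force: [0.5, 3.2, 1.3]
opening: 0.504
grasp_force: 1.8
```

servo_tool(targets=[{"offset":[0,-0.0005,0],"dr":[0,0,0]},{"offset":[0,-0.0005,0],"dr":[0,0,0]},{"offset":[0,-0.0005,0],"dr":[0,0,0]}])

```text
time_s: 19.53
position: [0.661, 0.2119, 0.0626]
tcp_rot: [[-0.995, 0.1, 0.0], [0.1, 0.995, -0.0], [-0.0, -0.0, -1.0]]
force: [0.7, 3.5, 3.1]
opening: 0.499
grasp_force: 1.7
```

servo_tool(targets=[{"offset":[0,-0.0005,0],"dr":[0,0,0]},{"offset":[0,-0.0005,0],"dr":[0,0,0]},{"offset":[0,-0.0005,0],"dr":[0,0,0]}])

```text
time_s: 19.78
position: [0.6609, 0.2115, 0.0626]
tcp_rot: [[-0.995, 0.1, 0.0], [0.1, 0.995, 0.0], [-0.0, 0.0, -1.0]]
force: [0.6, 4.6, 1.9]
opening: 0.497
grasp_force: 1.8
```

servo_tool(targets=[{"offset":[0,-0.0005,0],"dr":[0,0,0]},{"offset":[0,-0.0005,0],"dr":[0,0,0]},{"offset":[0,-0.0005,0],"dr":[0,0,0]}])

```text
time_s: 20.03
position: [0.6609, 0.2112, 0.0626]
tcp_rot: [[-0.995, 0.1, 0.0], [0.1, 0.995, 0.0], [-0.0, 0.0, -1.0]]
force: [0.6, 4.9, 1.6]
opening: 0.498
grasp_force: 2.3
```

servo_tool(targets=[{"offset":[0,-0.0005,0],"dr":[0,0,0]},{"offset":[0,-0.0005,0],"dr":[0,0,0]},{"offset":[0,-0.0005,0],"dr":[0,0,0]}])

```text
time_s: 20.28
position: [0.6609, 0.2109, 0.0625]
tcp_rot: [[-0.995, 0.1, 0.0], [0.1, 0.995, 0.001], [-0.0, 0.001, -1.0]]
force: [-0.1, 5.0, 1.4]
opening: 0.5
grasp_force: 2.7
```

servo_tool(targets=[{"offset":[0,-0.0005,0],"dr":[0,0,0]},{"offset":[0,-0.0005,0],"dr":[0,0,0]},{"offset":[0,-0.0005,0],"dr":[0,0,0]}])

```text
time_s: 20.53
position: [0.6608, 0.2107, 0.0625]
tcp_rot: [[-0.995, 0.1, 0.0], [0.1, 0.995, 0.001], [-0.0, 0.001, -1.0]]
force: [0.6, 6.0, 1.2]
opening: 0.503
grasp_force: 3.0
```

Force is rising steadily (3.3 to 6 N) as the motion stalls, so both jaws bear on the bone. One more half step, then back off and retract.

servo_tool(targets=[{"offset":[0,-0.0004,0],"dr":[0,0,0]},{"offset":[0,-0.0004,0],"dr":[0,0,0]},{"offset":[0,-0.0004,0],"dr":[0,0,0]},{"offset":[0,-0.0004,0],"dr":[0,0,0]}])

```text
time_s: 20.87
position: [0.6608, 0.2106, 0.0625]
tcp_rot: [[-0.995, 0.1, 0.001], [0.1, 0.995, 0.002], [-0.0, 0.002, -1.0]]
force: [0.6, 6.1, 0.8]
opening: 0.499
grasp_force: 3.3
```

servo_tool(targets=[{"offset":[0,0.001,0],"dr":[0,0,0]},{"offset":[0,0.003,0],"dr":[0,0,0]},{"offset":[0,0.006,0],"dr":[0,0,0]},{"offset":[0,0.0095,0],"dr":[0,0,0]},{"offset":[0,0.0095,0],"dr":[0,0,0]},{"offset":[0,0.0095,0],"dr":[0,0,0]}])

```text
time_s: 21.37
position: [0.6614, 0.2188, 0.0622]
tcp_rot: [[-0.995, 0.1, -0.001], [0.1, 0.995, -0.001], [0.001, -0.001, -1.0]]
force: [-0.4, -0.1, -0.5]
opening: 0.5
grasp_force: 0.0
```

Free of the tab on both sides; lifting straight up and away so the camera can see.

servo_tool(targets=[{"offset":[0,0,-0.01],"dr":[0,0,0]},{"offset":[0,0,-0.025],"dr":[0,0,0]},{"offset":[0,0,-0.045],"dr":[0,0,0]},{"offset":[0,0,-0.07],"dr":[0,0,0]},{"offset":[0,0,-0.1],"dr":[0,0,0]},{"offset":[0.04,0.03,-0.11],"dr":[0,0,0]},{"offset":[0.08,0.06,-0.12],"dr":[0,0,0]},{"offset":[0.12,0.1,-0.12],"dr":[0,0,0]},{"offset":[0.16,0.14,-0.12],"dr":[0,0,0]},{"offset":[0.2,0.18,-0.12],"dr":[0,0,0]},{"offset":[0.23,0.22,-0.12],"dr":[0,0,0]},{"offset":[0.25,0.25,-0.12],"dr":[0,0,0]},{"offset":[0.25,0.25,-0.12],"dr":[0,0,0]},{"offset":[0.25,0.25,-0.12],"dr":[0,0,0]}])

```text
time_s: 22.53
position: [0.4349, 0.4961, 0.1837]
tcp_rot: [[-0.995, 0.097, -0.0], [0.097, 0.995, 0.002], [0.0, 0.002, -1.0]]
force: [0.4, -0.4, 0.1]
opening: 0.496
grasp_force: 0.0
```

```bash
python3 - <<'E'
from h import *
d=viewer.capture("top");e=viewer.capture("scene")
a=cv2.resize(d["color"][135:215,145:265],(600,400),interpolation=cv2.INTER_CUBIC)
cv2.imwrite("pics/c7.png",a[:,:,::-1])
b=cv2.resize(e["color"],(800,600),interpolation=cv2.INTER_CUBIC)
b[:267,400:]=cv2.resize(a,(400,267))
cv2.imwrite("pics/c8.png",b[:,:,::-1])
E
```

```text
(no output)
```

View pics/c8.png

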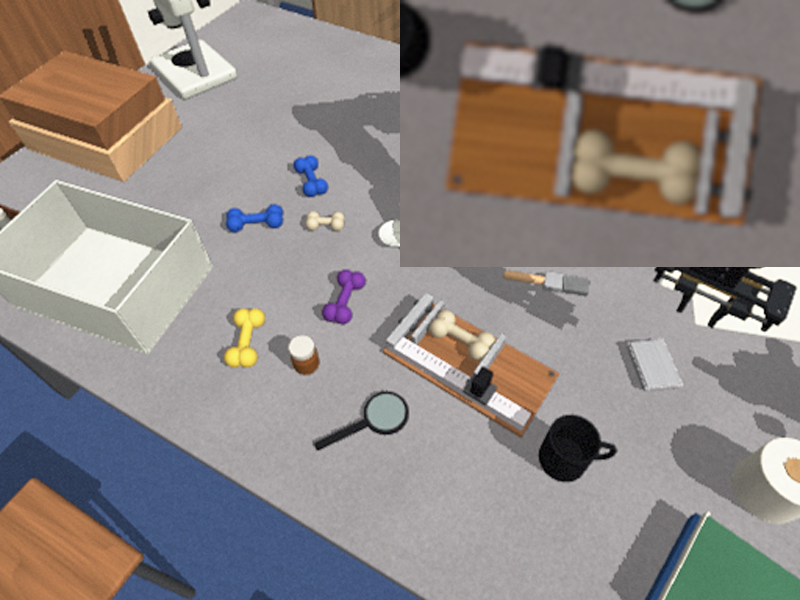

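The inset shows the bone with its ends on both jaws (left at (577,165), right at (697,172)). The objects in view have not moved and the gripper is clear, so I am handing in.

```bash
python3 -c "
from rig import ticket
print(ticket.hand_in())"
```

```text
the job is handed in; nothing more can be done
None
```

I handed the job in at about 23 s: the long bone lies flat between the caliper's jaws, lightly clamped (about 3 N felt at contact), the gripper is clear, and the objects in view look unmoved; the hand-in gave no verdict.

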